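# Lock a laboratory shaker for transport with its bolt and pin

## Task

Lock the white shaker for transport: slide the steel bolt on its front edge by its black grip through the keeper bridge, all the way to its end stop. Then take the locking pin (the one with the large grey knob head) out of the aluminium block and put it down through the bolt's eyelet into the shaker, until its head sits on the bolt, and let go. Leave the vials and the other things on the bench where they are.

Things in the scene. Friction and masses are not known exactly. Their poses are not given: they have to be found in the camera images.
- shaker: white bench shaker, fixed, 200 mm (its x) by 300 mm (its y), case 50 mm high. Origin: centre of its underside. -x side faces the robot; the bolt closes towards +y and runs along y at x = -65 mm on top of the case. Behind it (x -10 to +95 mm) a platform, 65 mm high, carries a white well plate, top 79 mm high (x +5 to +90, y -109 to +19 mm)
- keeper (a point): top centre of the keeper, a small fixed aluminium bridge over the bolt's track, 20 mm wide along the shaker's y, 68 mm above the bench, at shaker x = -65, y = 100 mm; the closed bolt's tip lies through it. Beyond it, at y = 128 to 140 mm, a black end stop block 62 mm high
- bolt (a joint): travel of the steel transport bolt along the shaker's +y, in m: 0 = fully open, 0.070 = at its end stop, its tip through the keeper. Stays where it is left; slides with about 3 N
- bolt_grip (a point): centre of the bolt's black grip, an upright block 30 mm (shaker x) by 14 mm (shaker y) and 30 mm tall, on top of the bolt, its foot 60 mm and its top 90 mm above the bench. Moves with the bolt; axes as the shaker's
- eyelet (a point): centre of the eyelet's upper rim in the bolt's top face, 60 mm above the bench, 75 mm from the grip centre towards shaker +y. The hole is 14 mm in diameter through the 9 mm thick, 36 mm wide bolt. Moves with the bolt; axes as the shaker's
- shaker_hole (a point): centre of the mouth of the 14 mm blind hole, 45 mm deep, in the shaker's case, 50 mm above the bench. It lies straight below the eyelet when the bolt is at its end stop, and is covered by the bolt
- rack: solid aluminium block fixed to the bench, 180 mm (its x) by 56 mm (its y), 60 mm high, with three 14 mm holes 52 mm deep at x = -60, 0 and +60 mm. The pin and two vials stand in them, in any order. Origin: centre of its underside
- pin: locking pin, hanging upright by its head in one hole of the block: steel shaft 10 mm in diameter and 46 mm long with a chamfered tip, under a grey cylindrical knob head 24 mm in diameter and 34 mm tall; 80 mm overall, about 60 g. Origin: its lower tip, on its axis; z points up to the head
- pin_head (a point): on the pin's axis in the middle of its head, 63 mm above its tip: where to grip
- pin_collar (a point): on the pin's axis at the underside of the head, 46 mm above its tip; this face comes to rest on the bolt
- vial_a: one of two capped sample vials standing in the aluminium block beside the pin: clear 11 mm body, white cap 18 mm across and only 12 mm tall above the block. A bystander; origin at its lower tip, 46 mm below the cap's underside
- vial_b: the other such vial, same size and origin
- tube: standing 50 ml sample tube, 30 mm across, 113 mm tall, orange cap; bystander, origin at the centre of its underside
- burner: small squat glass spirit burner, 72 mm across, 78 mm tall; bystander, origin at the centre of its underside
- dish: covered glass dish, 94 mm across, 17 mm tall; bystander, origin at the centre of its underside
- forceps: steel forceps lying flat, 125 mm long along their y, 5 mm thick; bystander, origin at mid-length
- marker: white marker pen with black cap, lying, 133 mm along its y, 14 mm thick; bystander, origin 45 mm from its uncapped end
Mind the look-alikes: they are no part of the job. What is shaped like the pin but green or yellow is not meant.

How it is judged (in metres and radians):
On the way, in this order (a step that is already met when the one before it is completed fails the run):
1. the bolt is slid to its end stop (value of joint bolt above 0.067 m), for 0.2 s.
2. the pin is through the eyelet of the closed bolt and in the shaker's hole (value of joint bolt above 0.067 m and z of pin in the frame of eyelet below -0.02 m and horizontal distance between pin and shaker_hole below 0.008 m), for 0.2 s.
At the end, for the whole second after the job is handed in: The bolt is within 3 mm of its end stop; the pin stands upright (within 0.08 rad) through the eyelet and in the shaker's hole, its axis within 5 mm of both centres, the underside of its head resting on the bolt (less than 3 mm above it), released and at rest (value of joint bolt above 0.067 m and z of pin_collar in the frame of eyelet below 0.003 m and horizontal distance between pin_collar and eyelet below 0.005 m and horizontal distance between pin and shaker_hole below 0.005 m and angle between pin's own z axis and vertical below 0.08 rad and linear speed of pin below 0.02 m/s); the robot touches nothing.
It fails at once if a vial in the block is displaced by more than 30 mm (distance of any of vial_a, vial_b from where it was at the start of the episode above 0.03 m).
It fails at once if another thing on the bench (tube, burner, dish, forceps, marker) is displaced by more than 30 mm (distance of any of tube, burner, dish, forceps, marker from where it was at the start of the episode above 0.03 m).
It also fails if it takes over 58 s, if anything falls off the work surface, if the arm or the gripper's body presses on something with over 40 N, if the wrist force passes 120 N, or if a joint passes its speed limit or range.

## Robot

A 6-joint arm with a two-finger parallel gripper is mounted at the origin on the work surface. World frame = base frame: x ahead of the robot, y to its left, z up, the work surface at z = 0. Lengths are in mm, angles in rad, forces in N, time in s.
With the tool pointing down it reaches from about 300 to 1000 mm from the base axis. Payload 5.1 kg.
Tool frame: the origin (TCP) lies at the very end of the fingers, on their centre line; the grasp point (between the pads) lies 19 mm behind it (bot.grip_depth is the distance from the TCP to the grasp point, in mm); z points along the fingers, y is the line along which they close (so a half turn about z gives the same grasp; the last joint's range is limited). The gripper opens to 95 mm and grips with 3 to 60 N. Pads are 20 mm wide; open, the fingers measure 119 mm over their backs; the gripper's body (75 mm by 180 mm) begins 59 mm behind the grasp point.
Start: joints at [1.25, 0.124, 1.65, -0, 1.367, -0.083], TCP at [153.139, 631.69, 214.656] pointing down, gripper open.
Joint ranges: [-2.61, 2.61], [-1.02, 2.33], [0.03, 2.71], [-1.35, 4.49], [0.32, 2.68], [-2.91, 2.91]. Speed limits (rad/s): [2.57, 2.57, 3.14, 3.14, 3.14, 3.14].

## Interface

Orientations are given as a rotation vector (axis times angle).
In Python, from workcell import sensors, viewer, finish_job, bot gives the robot as it stands. The module is installed in compiled form; this text tells all that it offers.
- The arm moves only by the tool carry_out, never from a script. Its argument "rows" is a list of rows, each a list of 7 numbers: the opening, from 0 (shut) to 1 (fully open), then the shift along the tool's x, y, z in m, then the turn, a rotation vector about the tool's x, y, z in degrees. In form: [[fingers, dx, dy, dz, wx, wy, wz], ...]. A call has 1 to 20 rows; each row shifts and turns the commanded pose from where the row before left it, along the tool's axes as they then stand; what a row does not reach is not made up. A row lasts 1/10 s, in which the tool goes at most 50 mm and 8.59 degrees, less where a joint would pass 70% of its speed; a pose out of reach is approached as far as the arm can. A call is refused whole if a number of a shift passes 0.05 or a number of a turn 8.59, either way. A call with a gripper value outside its range is refused whole. The fingers move at their own pace and stop on an object; the grip force is fixed at half the most. Time passes only in rows, so rows that do not move let the fingers close. It gives the time, the measured TCP pose, the force, the opening and the grip force at its end, in the units of the state.
- sensors.observe(): the state, without advancing time (a new reading comes with each control period).
- viewer.get_image(name): name is "scene" or "side" or "wrist"; returns a dict with "image" (400x640x3 uint8, blue, green, red), "fx", "fy", "cx", "cy" (pixels), "dist" ([k1, k2, p1, p2, k3] as OpenCV has them; the pictures are not rectified), "xyz" and "rotation" of the camera in the world; the wrist camera has in their place "T_tool_cam" (4x4, takes a point from camera to tool coordinates, whose origin is the TCP and whose axes are the flange's). Camera axes: x right, y up, looking along -z (the intrinsics and any distortion apply to the point x, -y, -z); pixel columns grow to the right and rows downward; lengths in mm; the calibration is good to about 2 mm. A picture is of the moment at which its call begins: read the wrist's pose just before it. There is no depth.
- finish_job(): hands the job in; it is judged then, once.
Trained networks look in the newest picture that a camera, given by its name, has taken for a name from the list of things; names that differ only in an ending like _2 or _b are one class to them, and where a whole thing is asked for, a point or a joint stands for the part that bears it (a point fixed in the world has none). Each returns a list of dicts, best first, with "score" (0 to 1); they miss things now and then, are a little off and sometimes report something else, mostly with a low value. They report only what shows in the picture. A call takes as long as a camera call. They do not tell look-alikes from the thing itself.
- viewer.search_frame(thing, camera): "at" ([x, y, z] in mm, in the coordinates of the camera as it stood for that picture, good to about 4 mm: the middle of the surface that is visible of it).
- viewer.place_of(thing, camera): "at" ([x, y, z] in mm, in the coordinates of the camera as it stood for that picture, good to about 4 mm: a listed point, or the origin of a listed thing).
The state is a dict: "t": time; "qpos": joint angles; "qd": joint speeds; "joint_efforts": joint torques, N m; "position": TCP position; "ee_rot": TCP orientation; "ft_force": force on the tool from outside, world axes, zero at the start; "moment": the same for the moment, N m; "finger_gap": opening from 0.0 (shut) to 1.0 (fully open); "grasp_force": force on a finger pad.
Only numpy, scipy, OpenCV 4.12 (cv2) and the standard library are available. Lean on these libraries where they do the work, as an engineer would, in place of code of your own. Each camera call takes 0.05 s, during which the arm holds its last target. There are 200 camera calls.

## Working session

There is one attempt and no reset: what is moved stays moved. The work goes in short steps, Python scripts to look and compute and a tool call to move; the robot and the scene stay as the last step left them, time stands still between calls to the robot, and variables do not carry over. Pictures are saved under pics/ and viewed, at most 10 in all, crops included, and the job is handed in when it is done.

Besides the shell and the picture viewer there is one more tool, called after "Call:" by a JSON object that holds its "op" and its "data". carry_out: Moves the arm, as the interface text tells. Its arguments: {"type":"object","properties":{"rows":{"type":"array","items":{"type":"array","items":{"type":"number"}}}},"required":["rows"]}

```bash
mkdir -p pics; cat > h.py <<'E'
import numpy as np, cv2
from scipy.spatial.transform import Rotation as R
from workcell import sensors, viewer, finish_job, bot
def cam(name):
    s=sensors.observe(); d=viewer.get_image(name)
    T=np.eye(4)
    if 'T_tool_cam' in d:
        W=np.eye(4); W[:3,:3]=R.from_rotvec(s['ee_rot']).as_matrix(); W[:3,3]=s['position']
        T=W@np.array(d['T_tool_cam'])
    else:
        r=np.array(d['rotation']); T[:3,:3]=r if r.shape==(3,3) else R.from_rotvec(r).as_matrix(); T[:3,3]=d['xyz']
    d['T']=T; d['K']=np.array([[d['fx'],0,d['cx']],[0,d['fy'],d['cy']],[0,0,1.]]); return d
def world(d,p): return d['T'][:3,:3]@np.array(p)+d['T'][:3,3]
def pix(d,P):
    p=(np.atleast_2d(P)-d['T'][:3,3])@d['T'][:3,:3]*[1,-1,-1]
    return cv2.projectPoints(p.astype(float),np.zeros(3),np.zeros(3),d['K'],np.array(d['dist'],float))[0][:,0]
def onplane(d,uv,z):
    n=cv2.undistortPoints(np.array([[uv]],float),d['K'],np.array(d['dist'],float))[0,0]
    v=d['T'][:3,:3]@np.array([n[0],-n[1],-1]); o=d['T'][:3,3]
    return o+v*(z-o[2])/v[2]
E
python3 - <<'E'
from h import *
s=sensors.observe(); print({k:np.round(v,3) for k,v in s.items()})
for c in ['scene','side','wrist']:
    d=cam(c); cv2.imwrite(f'pics/{c}0.png',d['image']); print(c,np.round(d['T'],2).tolist(),d['fx'])
    for n in ['shaker','keeper','bolt_grip','eyelet','shaker_hole','rack','pin','pin_head','vial_a','tube','burner','dish']:
        for o in viewer.place_of(n,c)[:3]:
            w=world(d,o['at']); print(' ',n,round(o['score'],2),np.round(w),np.round(pix(d,w)[0]))
E
```

```text
{'t': np.float64(0.0), 'qpos': array([ 1.25 ,  0.124,  1.652,  0.   ,  1.367, -0.083]), 'qd': array([ 0.   , -0.002, -0.   , -0.   ,  0.   , -0.001]), 'joint_efforts': array([-2.0000e-03, -4.1761e+01, -3.5993e+01,  7.7000e-02,  4.9000e-02,
       -0.0000e+00]), 'position': array([152.93 , 631.098, 213.399]), 'ee_rot': array([-3.730e-01, -3.119e+00,  3.000e-03]), 'ft_force': array([-0.182,  0.196, -0.107]), 'moment': array([-0.018, -0.011, -0.048]), 'grasp_force': np.float64(0.0), 'finger_gap': np.float64(1.002)}
scene [[0.25, -0.63, 0.74, 1348.36], [0.97, 0.17, -0.18, -180.47], [-0.01, 0.76, 0.65, 810.85], [0.0, 0.0, 0.0, 1.0]] 417.72242943719897
  shaker 0.91 [636.  92.   1.] [360. 249.]
  keeper 0.96 [590. 206.  68.] [397. 211.]
  bolt_grip 0.76 [550.   9.  72.] [321. 213.]
  eyelet 0.84 [560.  83.  57.] [349. 215.]
  eyelet 0.72 [636.  97.   2.] [362. 248.]
  shaker_hole 0.63 [579. 140.  46.] [371. 219.]
  rack 0.94 [ 527. -250.    1.] [226. 244.]
  pin 0.75 [ 544. -178.   -0.] [254. 243.]
  pin 0.73 [ 666. -251.    2.] [229. 284.]
  pin 0.66 [ 590. -323.   -2.] [199. 267.]
  pin_
[... 946 characters left out ...]
521. -242.   -1.] [334. 167.]
  pin 0.73 [ 523. -247.   11.] [334. 164.]
  pin 0.6 [ 659. -251.   -0.] [295. 161.]
  pin 0.6 [ 538. -178.    3.] [325. 178.]
  pin_head 0.62 [ 661. -250.   65.] [293. 145.]
  pin_head 0.6 [ 581. -248.   73.] [317. 146.]
  pin_head 0.55 [ 590. -318.   62.] [319. 137.]
  vial_a 0.51 [ 460. -252.   13.] [353. 165.]
  vial_a 0.36 [ 518. -246.   11.] [336. 164.]
  vial_a 0.35 [ 354. -163.    0.] [383. 189.]
  tube 0.82 [ 738. -180.    2.] [266. 170.]
  burner 0.73 [ 579. -451.   -1.] [330. 133.]
  dish 0.95 [488. 425.   0.] [288. 365.]
wrist [[0.23, -0.93, -0.29, 70.73], [0.97, 0.22, 0.07, 651.81], [-0.0, -0.3, 0.95, 385.91], [0.0, 0.0, 0.0, 1.0]] 301.9806859234644
```

```bash
python3 - <<'E'
import cv2
a=cv2.imread('pics/scene0.png'); b=cv2.imread('pics/side0.png')
A=cv2.resize(a[170:330,130:450],(800,400),interpolation=cv2.INTER_CUBIC)
cv2.imwrite('pics/sc.png',A)
B=cv2.resize(b[110:280,230:430],(700,595),interpolation=cv2.INTER_CUBIC)
cv2.imwrite('pics/si.png',B)
E
```

```text
(no output)
```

View pics/sc.png

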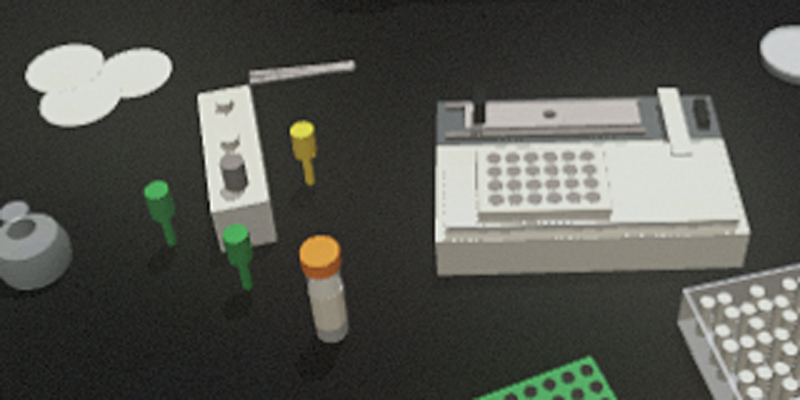

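View pics/si.png

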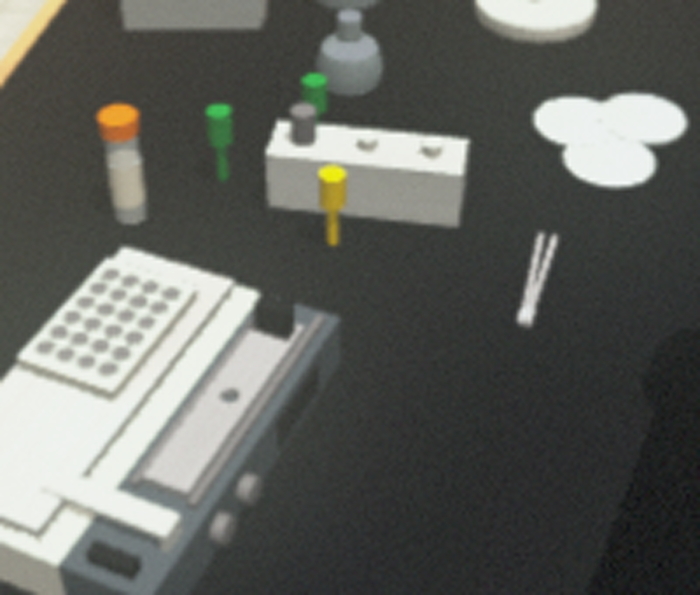

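The grey knob, at scene px (223,239) and side px (317,145), stands in the rack's far hole at about (582,-248) and is the pin. The yellow knob at scene px (251,227) and the green ones at (194,249) and (224,268) are look-alikes outside the rack. I'll go above the bolt next and refine with the wrist camera.

```bash
cat >> h.py <<'E'
def delta(P,yaw,n=True):
    """tool-frame shift (mm) and turn (deg about tool z) to reach P pointing down with tool y along world heading yaw (mod 180)"""
    s=sensors.observe(); M=R.from_rotvec(s['ee_rot']).as_matrix()
    y=M[:,1]; h=np.degrees(np.arctan2(y[1],y[0])); 
    print('pos',np.round(s['position'],1),'yhead',round(h,2),'tilt',np.round(M[:,2],3),'F',np.round(s['ft_force'],1),'gap',round(float(s['finger_gap']),3),'q',np.round(s['qpos'],2),'t',s['t'])
    t=((h-yaw+90)%180)-90   # tool z down: positive wz lowers heading
    print('shift',np.round(M.T@(np.array(P)-s['position']),1),'turn wz',round(t,2))
E
python3 - <<'E'
from h import *
delta([550,60,260],82)
E
```

```text
pos [153.1 631.7 214.7] yhead 76.38 tilt [-0.  0. -1.] F [ 0.6  0.7 -0.2] gap 0.997 q [ 1.25  0.12  1.65  0.    1.37 -0.08] t 1.95
shift [-520.4 -462.1  -45.3] turn wz -5.62
```

Call:
{"op": "carry_out", "data": {"rows": [[1, -0.016, -0.014, -0.01, 0, 0, 0], [1, -0.033, -0.03, -0.01, 0, 0, 0], [1, -0.033, -0.03, -0.01, 0, 0, 0], [1, -0.033, -0.03, -0.01, 0, 0, 0], [1, -0.033, -0.03, -0.005, 0, 0, 0], [1, -0.033, -0.03, 0, 0, 0, 0], [1, -0.033, -0.03, 0, 0, 0, 0], [1, -0.033, -0.03, 0, 0, 0, 0], [1, -0.033, -0.03, 0, 0, 0, 0], [1, -0.033, -0.03, 0, 0, 0, 0], [1, -0.033, -0.03, 0, 0, 0, 0], [1, -0.033, -0.03, 0, 0, 0, 0], [1, -0.033, -0.03, 0, 0, 0, 0], [1, -0.033, -0.03, 0, 0, 0, 0], [0.7, -0.033, -0.03, 0, 0, 0, 0], [0.6, -0.033, -0.02, 0, 0, 0, -2.8], [0.5, -0.016, -0.01, 0, 0, 0, -2.8], [0.5, 0, 0, 0, 0, 0, 0]]}}

```text
t: 3.75
position: [557.8, 55.3, 259.4]
ee_rot: [-0.225, -3.133, 0.001]
ft_force: [0.4, -0.7, 0.0]
finger_gap: 0.721
grasp_force: 0.0
```

```bash
python3 - <<'E'
from h import *
delta([550,11,200],82)
d=cam('wrist'); cv2.imwrite('pics/w1.png',d['image'])
for n in ['shaker','keeper','bolt_grip','eyelet','shaker_hole']:
    for o in viewer.place_of(n,'wrist')[:2]:
        w=world(d,o['at']); print(' ',n,round(o['score'],2),np.round(w,1),np.round(pix(d,w)[0]))
E
```

```text
pos [557.8  55.3 259.4] yhead 81.8 tilt [-0. -0. -1.] F [ 0.4 -0.7  0. ] gap 0.721 q [ 0.   -0.1   1.8  -0.    1.44 -1.42] t 3.75
shift [  1.4 -45.   59.4] turn wz -0.2
  shaker 0.91 [633.   99.2  -0.9] [355. 208.]
  keeper 0.77 [593.8 210.8  72.5] [449. 186.]
  bolt_grip 0.56 [546.   12.5  78.2] [282. 171.]
  bolt_grip 0.24 [ 585.1 -249.    59.7] [ 95. 224.]
  eyelet 0.98 [559.7  85.3  57.6] [343. 170.]
  eyelet 0.51 [ 526.  -253.6    1.3] [106. 172.]
  shaker_hole 0.83 [580.6 140.5  54.6] [387. 180.]
```

View pics/w1.png

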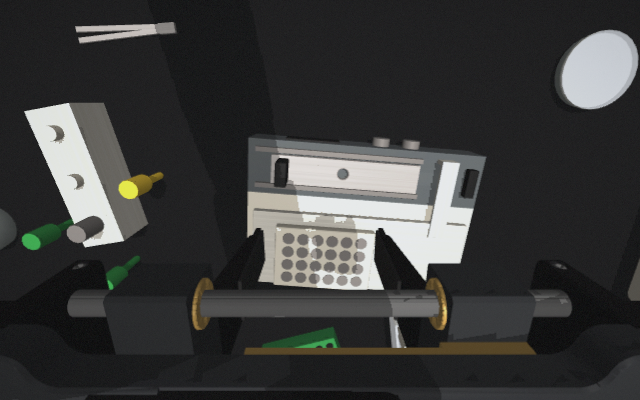

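The wrist view shows the grip at (281,172), the eyelet at (343,174), the keeper at (445,200) and the end stop at (470,183). The grey pin is at (85,229) in the rack. I'll fit the shaker's pose from these pixels.

```bash
python3 - <<'E'
from h import *
d=cam('wrist')
for n,uv,z in [('case -100,-150',(248,135),50),('case -100,150',(486,157),50),('eyelet',(343,174),60),('stop -65,134',(470,183),62),('grip top c',(281.5,164),90),('keepL near',(439,161),68),('keepR near',(460,165),68),('keepL far',(430,236),68)]:
    print(n,np.round(onplane(d,uv,z),1))
im=d['image']
A=cv2.resize(im[125:245,235:495],(780,360),interpolation=cv2.INTER_CUBIC)
B=cv2.resize(im[90:260,20:190],(420,420),interpolation=cv2.INTER_CUBIC)
c=np.zeros((600,780,3),np.uint8); c[:360]=A; c[360:,:]=cv2.resize(im[170:260,20:180],(427,240),interpolation=cv2.INTER_CUBIC)[:, :427].repeat(1,0) if False else 0
c[360:600,:427]=cv2.resize(im[170:260,20:180],(427,240),interpolation=cv2.INTER_CUBIC)
cv2.imwrite('pics/w2.png',c)
E
```

```text
case -100,-150 [499.1 -23.3  50. ]
case -100,150 [567.6 270.7  50. ]
eyelet [562.2  87.6  60. ]
stop -65,134 [595.3 245.2  62. ]
grip top c [533.6  17.8  90. ]
keepL near [560.2 204.7  68. ]
keepR near [568.7 230.   68. ]
keepL far [658.9 191.   68. ]
```

View pics/w2.png

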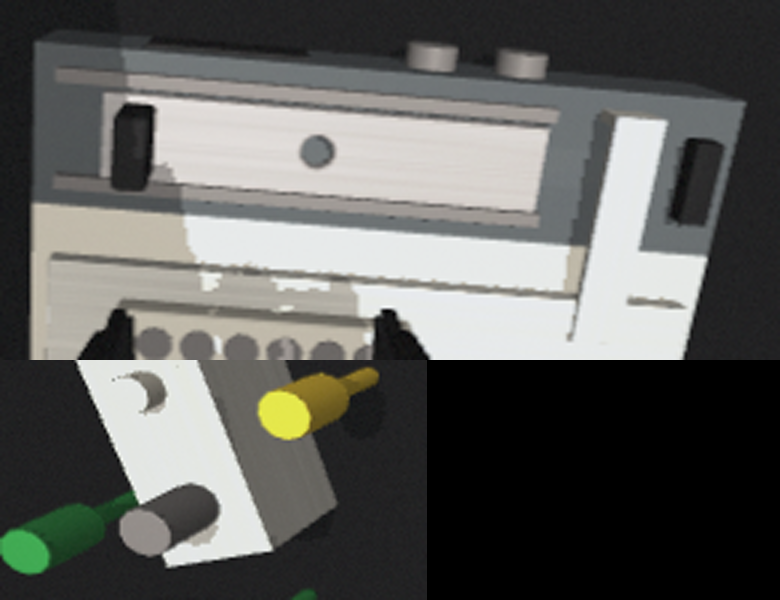

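```bash
python3 - <<'E'
from h import *
from scipy.optimize import least_squares
d=cam('wrist')
c=lambda x,y:(235+x/3,125+y/3)
F=[((-100,-150,50),c(37,42)),((-100,150,50),c(744,102)),((-10,-150,None),None)]
def S(p,q): 
    a=p[2]; return np.array([p[0]+q[0]*np.cos(a)-q[1]*np.sin(a),p[1]+q[0]*np.sin(a)+q[1]*np.cos(a),q[2]])
L=[((-47,89.5,60),None)]
def f(p):
    r=[]
    for q,uv in F[:2]: r+=list(pix(d,S(p,q))[0]-uv)
    r+=list(pix(d,S(p,(-65,p[3],60)))[0]-c(317,152))
    r+=list(.5*(pix(d,S(p,(-83,p[3]+90-p[4],60)))[0]-c(550,128))) # bolt end near corner
    r+=list(.5*(pix(d,S(p,(-47,p[3]+90-p[4],60)))[0]-c(539,212)))
    for q,n in [((0,0,0),(633,97,0)),((-65,100,68),(592,211,68))]: r+=list(.1*(S(p,q)-n)[:2])
    return r
s=least_squares(f,[633,97,-.14,-40,0]); p=s.x; print(np.round(p,3),np.round(s.fun,1))
e=S(p,(-65,p[3],60)); print('eyelet',e,'grip',S(p,(-65,p[3]-75,75)),'keeper',S(p,(-65,100,68)),'yhead',90+np.degrees(p[2]))
G=[S(p,(-65+i*15,p[3]-75+j*7,k)) for k in(60,90) for i in(-1,1) for j in(-1,1)]
im=d['image'].copy(); im=cv2.resize(im,None,fx=3,fy=3,interpolation=cv2.INTER_CUBIC)
for P in G+[S(p,(-65,100,68)),S(p,(-65+0,134,62))]+[S(p,(x,y,62)) for x in(-80,-50) for y in (128,140)]+[S(p,(x,y,79)) for x in(5,90) for y in (-109,19)]:
    u=pix(d,P)[0]*3+1; cv2.circle(im,tuple(int(v) for v in u),3,(0,0,255),-1)
cv2.imwrite('pics/w3.png',im[375:800,705:1485])
w=[]
for k in range(3):
    d=cam('wrist')
    for n in ['pin_head','pin']:
        for o in viewer.place_of(n,'wrist'): 
            P=world(d,o['at']); 
            if np.hypot(P[0]-582,P[1]+248)<25: print(n,np.round(P,1))
c2=lambda x,y:(20+x*160/427,170+(y-360)*90/240)
print('headtop',onplane(d,c2(145,533),94))
E
```

```text
[ 6.34191e+02  9.89370e+01 -2.22000e-01 -2.95510e+01 -6.71000e+00] [-0.2 -0.1  0.2 -0.1 -0.   0.2  0.3  0.3 -0.4 -0.   0.1  0.2  0.1 -0. ]
eyelet [564.28590724  84.39371435  60.        ] grip [547.80334901  11.22729258  75.        ] keeper [592.75696288 210.77732768  68.        ] yhead 77.30462582393781
pin_head [ 582.7 -251.4   79.2]
pin_head [ 582.5 -248.4   78.4]
pin_head [ 584.7 -247.4   78.9]
headtop [ 584.76437279 -248.36215561   94.        ]
```

View pics/w3.png

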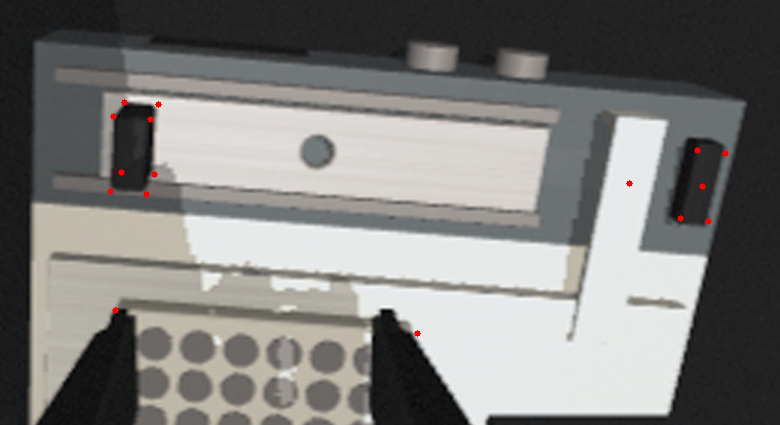

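The bolt fit matches the picture, with residuals under 0.5 px. I'll go to the grip at (547.8, 11.2) with heading 77.3°.

```bash
python3 - <<'E'
from h import *
delta([547.8,11.2,66],77.3)
E
```

```text
pos [556.7  57.2 259.7] yhead 81.97 tilt [ 0. -0. -1.] F [-0.4 -0.4  0.5] gap 0.498 q [ 0.01 -0.1   1.8  -0.    1.44 -1.42] t 4.6
shift [  2.4 -46.8 193.7] turn wz 4.67
```

Call:
{"op": "carry_out", "data": {"rows": [[0.5, 0.001, -0.023, 0.02, 0, 0, 0], [0.5, 0.001, -0.024, 0.04, 0, 0, 0], [0.5, 0, 0, 0.04, 0, 0, 4.7], [0.5, 0, 0, 0.03, 0, 0, 0], [0.5, 0, 0, 0, 0, 0, 0], [0.5, 0, 0, 0, 0, 0, 0]]}}

```text
t: 5.2
position: [548.2, 11.0, 130.0]
ee_rot: [-0.348, -3.122, 0.0]
ft_force: [-0.8, 0.4, -0.4]
finger_gap: 0.495
grasp_force: 0.0
```

```bash
python3 - <<'E'
from h import *
delta([547.8,11.2,66],77.3)
d=cam('wrist'); cv2.imwrite('pics/w4.png',d['image'])
for n in ['bolt_grip','eyelet','shaker_hole','keeper']:
    for o in viewer.place_of(n,'wrist')[:1]:
        w=world(d,o['at']); print(' ',n,round(o['score'],2),np.round(w,1),np.round(pix(d,w)[0]))
E
```

```text
pos [548.2  11.  130. ] yhead 77.28 tilt [-0.  0. -1.] F [-0.8  0.4 -0.4] gap 0.495 q [-0.08 -0.03  1.96  0.    1.22 -1.43] t 5.2
shift [ 0.4  0.1 64. ] turn wz -0.02
  bolt_grip 0.6 [545.8  10.3  76.5] [318. 211.]
  eyelet 0.84 [561.1  84.1  58.4] [406. 202.]
  shaker_hole 0.62 [580.  138.9  54.3] [471. 208.]
  keeper 0.6 [593.8 211.4  68.8] [570. 211.]
```

View pics/w4.png

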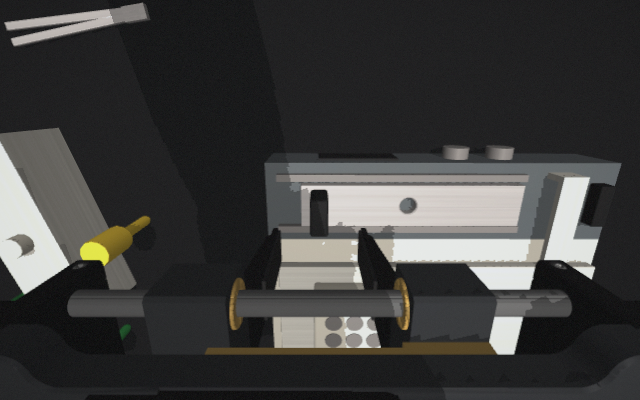

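The grip at (319,212) is centred between the fingers. Next I descend, grip and slide.

Call:
{"op": "carry_out", "data": {"rows": [[0.5, 0, 0, 0.02, 0, 0, 0], [0.5, 0, 0, 0.024, 0, 0, 0], [0.5, 0, 0, 0.015, 0, 0, 0], [0.5, 0, 0, 0.005, 0, 0, 0], [0, 0, 0, 0, 0, 0, 0], [0, 0, 0, 0, 0, 0, 0], [0, 0, 0, 0, 0, 0, 0], [0, 0, 0, 0, 0, 0, 0], [0, 0, 0, 0, 0, 0, 0], [0, 0, 0, 0, 0, 0, 0]]}}

```text
t: 6.45
position: [548.6, 10.9, 66.4]
ee_rot: [0.348, 3.121, -0.0]
ft_force: [-0.1, -0.7, 3.1]
finger_gap: 0.144
grasp_force: 30.0
```

Call:
{"op": "carry_out", "data": {"rows": [[0, 0, 0.005, 0, 0, 0, 0], [0, 0, 0.01, 0, 0, 0, 0], [0, 0, 0.01, 0, 0, 0, 0], [0, 0, 0.01, 0, 0, 0, 0], [0, 0, 0.01, 0, 0, 0, 0], [0, 0, 0.003, 0, 0, 0, 0], [0, 0, 0, 0, 0, 0, 0]]}}

```text
t: 7.15
position: [559.6, 59.4, 66.3]
ee_rot: [0.347, 3.121, 0.002]
ft_force: [-0.3, 2.6, 5.2]
finger_gap: 0.148
grasp_force: 30.0
```

```bash
python3 - <<'E'
from h import *
delta([563.2,79.5,66],77.3)
E
```

```text
pos [559.6  59.4  66.3] yhead 77.32 tilt [ 0.002  0.001 -1.   ] F [-0.3  2.6  5.2] gap 0.148 q [ 0.01  0.07  1.97  0.    1.1  -1.34] t 7.15
shift [ 0.9 20.4  0.4] turn wz 0.02
```

Travel so far is 50 mm with light friction. I'll go on in small steps to the stop.

Call:
{"op": "carry_out", "data": {"rows": [[0, 0, 0.005, 0, 0, 0, 0], [0, 0, 0.003, 0, 0, 0, 0], [0, 0, 0.002, 0, 0, 0, 0], [0, 0, 0, 0, 0, 0, 0]]}}

```text
t: 7.55
position: [561.6, 68.3, 66.3]
ee_rot: [0.347, 3.121, 0.001]
ft_force: [-1.3, -1.2, 4.9]
finger_gap: 0.146
grasp_force: 30.0
```

Call:
{"op": "carry_out", "data": {"rows": [[0, 0, 0.004, 0, 0, 0, 0], [0, 0, 0.003, 0, 0, 0, 0], [0, 0, 0, 0, 0, 0, 0]]}}

```text
t: 7.85
position: [561.6, 68.4, 66.3]
ee_rot: [-0.344, -3.12, 0.022]
ft_force: [-7.9, -26.0, 10.2]
finger_gap: 0.146
grasp_force: 30.1
```

Call:
{"op": "carry_out", "data": {"rows": [[0, 0, 0.002, 0, 0, 0, 0], [0, 0, 0.002, 0, 0, 0, 0], [0, 0, 0, 0, 0, 0, 0]]}}

```text
t: 8.15
position: [561.5, 68.4, 66.2]
ee_rot: [-0.343, -3.118, 0.033]
ft_force: [-9.9, -37.6, 13.9]
finger_gap: 0.145
grasp_force: 30.1
```

The bolt is at its stop: 59 mm of travel, and force rises without motion. I'll relax the push, release, lift and look.

Call:
{"op": "carry_out", "data": {"rows": [[0, 0, -0.006, 0, 0, 0, 0], [0, 0, -0.004, 0, 0, 0, 0], [0.4, 0, 0, 0, 0, 0, 0], [0.4, 0, 0, 0, 0, 0, 0], [0.4, 0, 0, 0, 0, 0, 0], [0.4, 0, 0, -0.015, 0, 0, 0], [0.4, 0, 0, -0.04, 0, 0, 0], [0.4, 0, 0, -0.05, 0, 0, 0], [0.4, 0, 0, -0.03, 0, 0, 0], [0.4, 0, 0, 0, 0, 0, 0], [0.4, 0, 0, 0, 0, 0, 0]]}}

```text
t: 9.25
position: [561.6, 68.9, 202.4]
ee_rot: [0.347, 3.12, 0.001]
ft_force: [1.3, 1.0, -0.7]
finger_gap: 0.398
grasp_force: 0.0
```

```bash
python3 - <<'E'
from h import *
delta([583.5,-248.5,200],92)
d=cam('wrist'); cv2.imwrite('pics/w5.png',d['image'])
for n in ['bolt_grip','eyelet','shaker_hole','keeper','pin_head','rack']:
    for o in viewer.place_of(n,'wrist')[:3]:
        w=world(d,o['at']); print(' ',n,round(o['score'],2),np.round(w,1),np.round(pix(d,w)[0],1))
cv2.imwrite('pics/w5c.png',cv2.resize(d['image'][130:290,220:540],(800,400),interpolation=cv2.INTER_CUBIC))
E
```

```text
pos [561.6  68.9 202.4] yhead 77.3 tilt [ 0.003  0.    -1.   ] F [ 1.3  1.  -0.7] gap 0.398 q [ 0.03 -0.06  1.85  0.    1.34 -1.32] t 9.25
shift [ -91.1 -304.9    2.4] turn wz -14.7
  bolt_grip 0.7 [555.5  70.1  77.9] [318.8 182.8]
  shaker_hole 0.67 [579.  138.5  56.2] [384.9 184.7]
  keeper 0.59 [593.8 209.2  73.2] [458.1 188.2]
  pin_head 0.98 [ 541.6 -176.7   64.1] [ 96.7 215.1]
  pin_head 0.91 [ 585.2 -248.6   80.1] [ 43.5 269.5]
  pin_head 0.62 [ 586.5 -320.9   67.8] [ -3.4 276.8]
```

View pics/w5c.png

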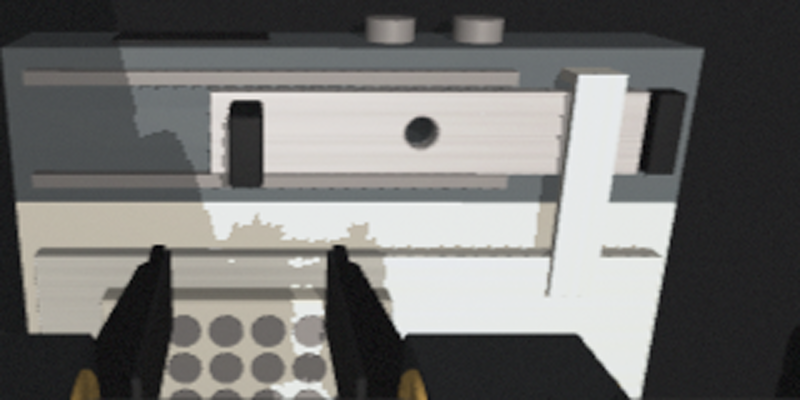

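The bolt tip is against the end stop and the eyelet is open at crop (421,132), px (388.4,182.8). Now to the pin.

Call:
{"op": "carry_out", "data": {"rows": [[0.4, -0.005, -0.015, 0, 0, 0, 0], [0.4, -0.01, -0.033, 0, 0, 0, 0], [0.4, -0.013, -0.042, 0, 0, 0, 0], [0.4, -0.013, -0.042, 0, 0, 0, 0], [0.4, -0.013, -0.042, 0, 0, 0, 0], [0.4, -0.013, -0.042, 0, 0, 0, 0], [0.4, -0.013, -0.042, 0, 0, 0, 0], [0.4, -0.008, -0.032, 0.02, 0, 0, 0], [0.4, -0.003, -0.015, 0.03, 0, 0, 0], [0.4, 0, 0, 0, 0, 0, 0], [0.4, 0, 0, 0, 0, 0, 0]]}}

```text
t: 10.7
position: [581.8, -249.3, 149.8]
ee_rot: [-0.35, -3.12, -0.002]
ft_force: [-0.0, 0.7, -0.1]
finger_gap: 0.398
grasp_force: 0.0
```

```bash
python3 - <<'E'
from h import *
delta([584,-248.5,66],77.3)
d=cam('wrist')
for n in ['pin_head','rack','vial_a']:
    for o in viewer.place_of(n,'wrist')[:3]:
        w=world(d,o['at']); print(' ',n,round(o['score'],2),np.round(w,1),np.round(pix(d,w)[0],1))
cv2.imwrite('pics/w6.png',cv2.resize(d['image'][100:340,160:480],(800,600),interpolation=cv2.INTER_CUBIC))
# eyelet from the previous picture (pose then)
im=d; W=np.eye(4); W[:3,:3]=R.from_rotvec([0.347,3.12,.001]).as_matrix(); W[:3,3]=[561.6,68.9,202.4]
e=dict(d); e['T']=W@np.array(d['T_tool_cam']); print('eyelet',onplane(e,(388.4,182.8),60))
E
```

```text
pos [ 581.8 -249.3  149.8] yhead 77.21 tilt [-0.002  0.001 -1.   ] F [-0.   0.7 -0.1] gap 0.398 q [-0.49  0.14  1.75  0.    1.26 -1.84] t 10.7
shift [-2.1  1.2 83.8] turn wz -0.09
  pin_head 0.77 [ 588.7 -319.1   64.5] [246.5 224.1]
  pin_head 0.74 [ 585.7 -250.5   78.6] [318.6 210.9]
  pin_head 0.6 [ 541.1 -178.    65.5] [391.3 138.8]
  rack 0.58 [ 520.8 -248.7    0. ] [306.7 127.5]
  vial_a 0.98 [ 460.  -250.9   16.2] [288.6  64.3]
  vial_a 0.94 [ 520.8 -246.8   15.4] [307.9 128.2]
eyelet [576.47405672 141.91342532  60.        ]
```

View pics/w6.png

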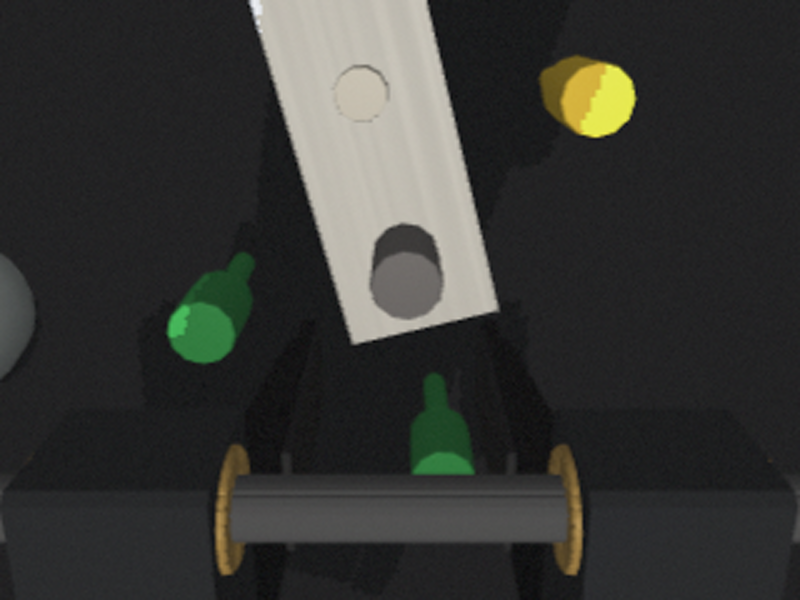

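```bash
python3 - <<'E'
from h import *
d=cam('wrist'); P=onplane(d,(322.8,214),94); print(P); delta([P[0],P[1],66],77.3)
print(pix(d,[[P[0],P[1],60]])*1)
E
```

```text
[ 586.79151567 -246.20836385   94.        ]
pos [ 583.6 -248.5  152.6] yhead 77.35 tilt [ 0.003 -0.001 -1.   ] F [ 0.3 -0.3 -0.5] gap 0.4 q [-0.49  0.13  1.75  0.    1.26 -1.84] t 10.95
shift [-2.3  3.  86.6] turn wz 0.05
[[322.42848721 200.79240349]]
```

Call:
{"op": "carry_out", "data": {"rows": [[0.4, -0.002, 0.002, 0.02, 0, 0, 0], [0.4, 0, 0, 0.03, 0, 0, 0], [0.4, 0, 0, 0.025, 0, 0, 0], [0.4, 0, 0, 0.012, 0, 0, 0], [0.4, 0, 0, 0, 0, 0, 0], [0, 0, 0, 0, 0, 0, 0], [0, 0, 0, 0, 0, 0, 0], [0, 0, 0, 0, 0, 0, 0], [0, 0, 0, 0, 0, 0, 0], [0, 0, 0, 0, 0, 0, 0]]}}

```text
t: 11.95
position: [586.3, -248.0, 65.8]
ee_rot: [0.348, 3.119, -0.001]
ft_force: [0.3, 1.5, 6.4]
finger_gap: 0.248
grasp_force: 30.0
```

```bash
python3 - <<'E'
from h import *
delta([586,-248,66],77.3)
E
```

```text
pos [ 586.3 -248.    65.8] yhead 77.27 tilt [ 0.003 -0.001 -1.   ] F [0.3 1.5 6.4] gap 0.248 q [-0.48  0.22  1.8   0.    1.11 -1.83] t 11.95
shift [ 0.3 -0.1 -0.2] turn wz -0.03
```

Gripped: the gap is 23.6 mm, matching the 24 mm head. I lift and move near the eyelet.

Call:
{"op": "carry_out", "data": {"rows": [[0, 0, 0, -0.01, 0, 0, 0], [0, 0, 0, -0.02, 0, 0, 0], [0, 0, 0, -0.03, 0, 0, 0], [0, 0, 0, -0.03, 0, 0, 0], [0, 0, 0, -0.02, 0, 0, 0], [0, 0, 0, 0, 0, 0, 0]]}}

```text
t: 12.55
position: [586.9, -248.5, 178.1]
ee_rot: [0.347, 3.116, -0.004]
ft_force: [0.3, 0.5, -0.1]
finger_gap: 0.246
grasp_force: 30.0
```

```bash
python3 - <<'E'
from h import *
delta([577.5,141.7,150],77.3)
E
```

```text
pos [ 586.9 -248.5  178.1] yhead 77.27 tilt [ 0.006 -0.003 -1.   ] F [ 0.3  0.5 -0.1] gap 0.246 q [-0.48  0.12  1.72 -0.    1.3  -1.83] t 12.55
shift [ 95.3 378.6  26.7] turn wz -0.03
```

Call:
{"op": "carry_out", "data": {"rows": [[0, 0.003, 0.013, 0, 0, 0, 0], [0, 0.006, 0.025, 0, 0, 0, 0], [0, 0.009, 0.035, 0, 0, 0, 0], [0, 0.009, 0.035, 0, 0, 0, 0], [0, 0.009, 0.035, 0, 0, 0, 0], [0, 0.009, 0.035, 0, 0, 0, 0], [0, 0.009, 0.035, 0, 0, 0, 0], [0, 0.009, 0.035, 0, 0, 0, 0], [0, 0.009, 0.035, 0, 0, 0, 0], [0, 0.009, 0.035, 0, 0, 0, 0], [0, 0.007, 0.03, 0, 0, 0, 0], [0, 0.005, 0.02, 0.01, 0, 0, 0], [0, 0.002, 0.0105, 0.016, 0, 0, 0], [0, 0, 0, 0, 0, 0, 0], [0, 0, 0, 0, 0, 0, 0], [0, 0, 0, 0, 0, 0, 0]]}}

```text
t: 14.15
position: [575.8, 141.7, 147.5]
ee_rot: [-0.35, -3.122, 0.001]
ft_force: [-0.3, 1.0, -1.0]
finger_gap: 0.246
grasp_force: 30.0
```

```bash
python3 - <<'E'
from h import *
delta([577.5,141.7,150],77.3)
c=np.zeros((600,800,3),np.uint8)
for c_,n in [('wrist','pin_head'),('scene','pin'),('side','pin')]:
    d=cam(c_); s=sensors.observe()['position']
    if c_=='wrist': w=d; cv2.imwrite('pics/w7.png',cv2.resize(d['image'][100:340,250:490],(600,600),interpolation=cv2.INTER_CUBIC)); continue
    u=pix(d,[578,142,110])[0].astype(int); print(c_,u, pix(d,[578,142,60]))
    a=cv2.resize(d['image'][u[1]-40:u[1]+50,u[0]-30:u[0]+30],(400,600),interpolation=cv2.INTER_CUBIC)
    c[:,:400] if c_=='scene' else 0
    c[:, (0 if c_=='scene' else 400):(400 if c_=='scene' else 800)]=a
    for n in ['pin','pin_head','pin_collar','eyelet']:
        for o in viewer.place_of(n,c_)[:4]:
            P=world(d,o['at'])
            if np.hypot(P[0]-578,P[1]-142)<30: print(n,np.round(P,1),round(o['score'],2))
cv2.imwrite('pics/x7.png',c)
E
```

```text
pos [575.8 141.7 147.5] yhead 77.21 tilt [-0. -0. -1.] F [-0.3  1.  -1. ] gap 0.246 q [ 0.15  0.05  1.84 -0.    1.25 -1.2 ] t 14.15
shift [-1.7  0.4 -2.5] turn wz -0.09
scene [373 200] [[372.19892217 214.47384118]]
pin [575.9 143.8  97.2] 0.44
pin_head [576.2 139.8 160.2] 0.58
pin_collar [570.7 139.8 137.9] 0.47
eyelet [576.2 143.   55.5] 0.62
side [281 223] [[283.06047756 237.351558  ]]
pin [570.9 142.5  95.7] 0.42
pin_head [570.9 142.2 157.5] 0.41
pin_collar [571.2 143.8 143.1] 0.7
eyelet [573.6 143.2  59. ] 0.78
```

View pics/x7.png

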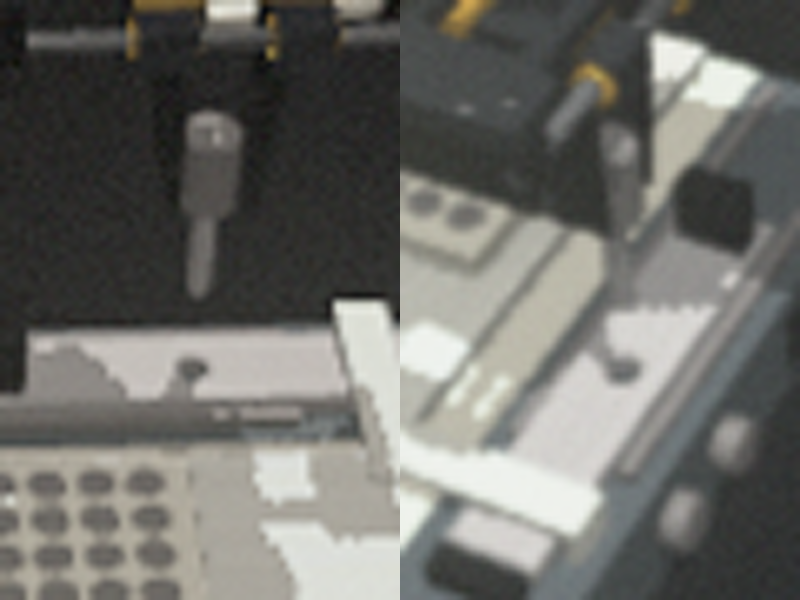

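The scene crop shows the pin upright with its tip at px (372.8,204.5), above the eyelet at (371.8,215.4). The side crop has the eyelet at (284.3,238.5).

```bash
python3 - <<'E'
from h import *
delta([577.5,141.7,150],77.3)
for c,ey,tip,top in [('scene',(371.8,215.35),(372.85,204.2),(374.9,179.2)),('side',(284.3,238.5),(283.8,227.5),(284.3,205))]:
    d=cam(c)
    print(c,'eye',np.round(onplane(d,ey,60),1),'tip',np.round(onplane(d,tip,96),1),'top',np.round(onplane(d,top,175),1))
    # axis predicted at TCP xy
    for P in ([577,142,96],[577,142,175]): print('   pred',pix(d,P)[0])
W=cam('wrist')
cv2.imwrite('pics/wfull7.png',W['image']); print(pix(W,[[577,142,60],[577,142,96],[577,142,142],[577,142,176]]))
E
```

```text
pos [575.8 142.6 147.7] yhead 77.27 tilt [ 0.  0. -1.] F [-0.2 -0.7  0.4] gap 0.247 q [ 0.15  0.05  1.84 -0.    1.25 -1.2 ] t 14.7
shift [-1.8 -0.5 -2.3] turn wz -0.03
scene eye [581.  139.8  60. ] tip [577.6 141.4  96. ] top [573.8 142.6 175. ]
   pred [372.97380026 204.02112316]
   pred [375.0955224  180.00245542]
side eye [573.9 145.   60. ] tip [573.3 141.3  96. ] top [564.6 144.2 175. ]
   pred [282.23470836 227.47903981]
   pred [279.34476681 203.59511164]
[[318.65346595 201.61293898]
 [318.54987751 216.00108672]
 [318.36433483 241.77387172]
 [318.16271226 269.78229668]]
```

Call:
{"op": "carry_out", "data": {"rows": [[0, -0.0013, 0, 0.015, 0, 0, 0], [0, 0, 0, 0.012, 0, 0, 0], [0, 0, 0, 0, 0, 0, 0], [0, 0, 0, 0, 0, 0, 0]]}}

```text
t: 15.25
position: [576.3, 142.2, 119.3]
ee_rot: [-0.348, -3.12, 0.001]
ft_force: [0.0, -0.3, -0.3]
finger_gap: 0.245
grasp_force: 30.0
```

```bash
python3 - <<'E'
from h import *
delta([577.5,141.7,116],77.3)
c=np.zeros((600,800,3),np.uint8)
for i,n in enumerate(['scene','wrist','side']):
    d=cam(n); u=pix(d,[577.5,142,62])[0].astype(int); print(n,u)
    h=30; a=d['image'][u[1]-h:u[1]+h,u[0]-20:u[0]+20]
    a=cv2.convertScaleAbs(cv2.resize(a,(266,399),interpolation=cv2.INTER_CUBIC),alpha=1.3,beta=15)
    c[:399,i*267:i*267+266]=a
cv2.imwrite('pics/x8.png',c[:399])
E
```

```text
pos [576.3 142.2 119.3] yhead 77.27 tilt [-0.002 -0.    -1.   ] F [ 0.  -0.3 -0.3] gap 0.245 q [ 0.15  0.08  1.86 -0.    1.2  -1.2 ] t 15.25
shift [-1.3 -0.3  3.3] turn wz -0.03
scene [372 213]
wrist [318 212]
side [283 236]
```

View pics/x8.png

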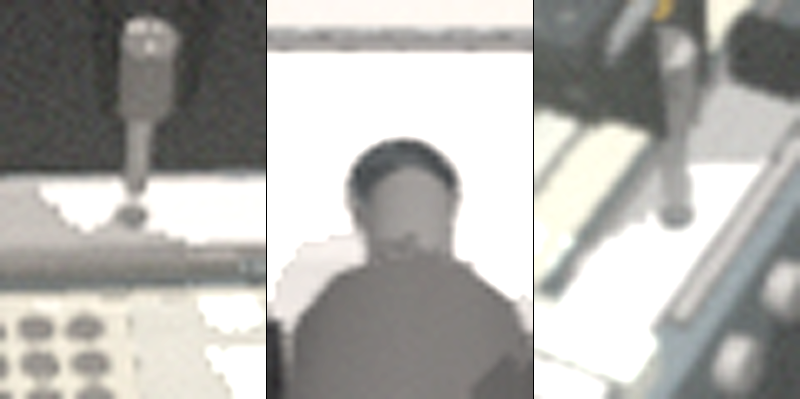

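Composite: in the wrist view the hole's far rim is at (318.6,202.9) and the tip's upper edge at (319,206.8), so the pin is centred along the bolt. I'll work out the lateral offset.

```bash
python3 - <<'E'
from h import *
d=cam('wrist'); s=sensors.observe()['position']; print(s)
t=np.array([.9755,-.22,0]); b=np.array([.22,.9755,0])
P=onplane(d,(318.6,202.9),60); print('hole centre rel TCP (lat, along)',(P+7*t-s)@t,(P-s)@b)
tz=s[2]-65.8+14
for r in (4,5):
  Q=onplane(d,(319,206.8),tz); print('tip rel TCP',tz,r,(Q+r*t-s)@t,(Q-s)@b)
d=cam('scene')
# scene: hole (132,215), tip bottom (136,190)
f=lambda x,y:(352+x/6.65,183+y/6.65)
H=onplane(d,f(132,215),60); Q=onplane(d,f(136,188),tz); print('scene tip-hole',(Q-H)@t,(Q-H)@b)
E
```

```text
[577.44895081 142.42340723 121.22765634]
hole centre rel TCP (lat, along) 0.5387743513355038 -0.3811849282206797
tip rel TCP 69.42765633869071 4 -2.430154361932661 -0.04744528963389909
tip rel TCP 69.42765633869071 5 -1.4301541119326509 -0.04744528963389909
scene tip-hole -5.606207572223738 1.6374914785840773
```

The tip is about 3 mm short laterally, towards the robot. I correct by -3 mm in tool x and descend gently.

Call:
{"op": "carry_out", "data": {"rows": [[0, -0.003, 0, 0, 0, 0, 0], [0, 0, 0, 0.004, 0, 0, 0], [0, 0, 0, 0.003, 0, 0, 0], [0, 0, 0, 0.003, 0, 0, 0], [0, 0, 0, 0, 0, 0, 0]]}}

```text
t: 16.0
position: [579.4, 141.6, 109.7]
ee_rot: [-0.348, -3.121, 0.001]
ft_force: [0.6, -0.8, -1.0]
finger_gap: 0.249
grasp_force: 30.0
```

Call:
{"op": "carry_out", "data": {"rows": [[0, 0, 0, 0.003, 0, 0, 0], [0, 0, 0, 0.003, 0, 0, 0], [0, 0, 0, 0, 0, 0, 0]]}}

```text
t: 16.3
position: [579.6, 141.6, 104.0]
ee_rot: [-0.348, -3.121, 0.0]
ft_force: [-1.0, -0.3, -0.7]
finger_gap: 0.249
grasp_force: 30.0
```

No contact at tip z≈52, so the pin is inside the eyelet. Continuing down.

Call:
{"op": "carry_out", "data": {"rows": [[0, 0, 0, 0.004, 0, 0, 0], [0, 0, 0, 0.004, 0, 0, 0], [0, 0, 0, 0.004, 0, 0, 0], [0, 0, 0, 0, 0, 0, 0]]}}

```text
t: 16.7
position: [579.3, 141.6, 91.6]
ee_rot: [-0.348, -3.121, 0.001]
ft_force: [0.4, 0.2, -0.5]
finger_gap: 0.247
grasp_force: 30.0
```

Call:
{"op": "carry_out", "data": {"rows": [[0, 0, 0, 0.006, 0, 0, 0], [0, 0, 0, 0.006, 0, 0, 0], [0, 0, 0, 0.006, 0, 0, 0], [0, 0, 0, 0, 0, 0, 0]]}}

```text
t: 17.1
position: [579.0, 141.5, 73.1]
ee_rot: [-0.348, -3.12, 0.001]
ft_force: [-0.6, -0.0, -1.3]
finger_gap: 0.251
grasp_force: 30.0
```

Call:
{"op": "carry_out", "data": {"rows": [[0, 0, 0, 0.004, 0, 0, 0], [0, 0, 0, 0.003, 0, 0, 0], [0, 0, 0, 0, 0, 0, 0], [0, 0, 0, 0, 0, 0, 0]]}}

```text
t: 17.5
position: [580.0, 141.7, 67.7]
ee_rot: [-0.348, -3.122, 0.0]
ft_force: [0.0, -0.3, -0.8]
finger_gap: 0.248
grasp_force: 30.0
```

The pin is inserted freely with about 1–2 mm to go. I release, let it drop and rise.

Call:
{"op": "carry_out", "data": {"rows": [[0.4, 0, 0, 0, 0, 0, 0], [0.4, 0, 0, 0, 0, 0, 0], [0.4, 0, 0, 0, 0, 0, 0], [0.4, 0, 0, 0, 0, 0, 0], [0.4, 0, 0, -0.01, 0, 0, 0], [0.4, 0, 0, -0.03, 0, 0, 0], [0.4, 0, 0, -0.04, 0, 0, 0], [0.4, 0, 0, -0.04, 0, 0, 0], [0.4, 0, 0, -0.02, 0, 0, 0], [0.4, 0, 0, 0, 0, 0, 0], [0.4, 0, 0, 0, 0, 0, 0], [0.4, 0, 0, 0, 0, 0, 0]]}}

```text
t: 18.7
position: [578.8, 141.5, 205.4]
ee_rot: [-0.348, -3.119, 0.001]
ft_force: [-0.4, 0.9, -0.5]
finger_gap: 0.4
grasp_force: 0.0
```

```bash
python3 - <<'E'
from h import *
delta([578,142,200],77.3)
for c in ['wrist','scene','side']:
    d=cam(c)
    for n in ['pin','pin_head','pin_collar','bolt_grip','shaker_hole']:
        for o in viewer.place_of(n,c)[:5]:
            P=world(d,o['at'])
            if np.hypot(P[0]-575,P[1]-110)<70: print(c,n,np.round(P,1),round(o['score'],2))
    if c=='wrist':  # segment grey head against bright bolt: compare with predicted silhouette
        u=pix(d,[[578,142,60],[578,142,94]]); print(u)
        r=d['image'][int(u[1,1])-18:int(u[1,1])+18:2,int(u[1,0])-24:int(u[1,0])+24:2].mean(2).astype(int); print(r)
E
```

```text
pos [578.8 141.5 205.4] yhead 77.28 tilt [-0.003 -0.001 -1.   ] F [-0.4  0.9 -0.5] gap 0.4 q [ 0.15  0.01  1.78 -0.    1.35 -1.2 ] t 18.7
shift [0.9 0.3 5.4] turn wz -0.02
wrist pin [577.5 143.7  17.4] 0.9
wrist pin_head [574.1 140.4  81.5] 0.96
wrist pin_collar [578.2 144.7  61.3] 0.7
wrist bolt_grip [557.5  67.9  79.5] 0.84
wrist shaker_hole [580.3 141.1  54.7] 0.87
[[319.58036995 183.29153277]
 [319.55785198 192.15355494]]
[[226 227 226 226 227 227 227 227 226 200  75  80  82  82  83 116 223 226
  225 226 226 225 225 225]
 [231 231 231 231 231 231 232 232 206  74  79  80  83  81  83  82  97 226
  230 230 230 229 230 230]
 [231 232 232 231 231 231 231 220  67  76  79  82  83  85  83  83  79 116
  229 229 229 228 229 229]
 [234 233 233 234 233 234 233 206  70  78  87 124 160 136 106  94  79  76
  229 232 231 232 231 231]
 [233 233 233 233 233 233 233 120  70 155 181 178 180 181 179 181 115  79
  196 232 232 232 231 231]
 [230 231 230 229 231 230 215  97 139 177 179 177 179 179 179 178 178 129
  164 228 228 228 228 228]
 [228 228 228 228 228 228 165 123 174 175 175 177 177 177 177 17
[... 911 characters left out ...]
129 144
  128 129 145 145 130 137]
 [125 125 124 126 125 125 126 125 124 125 124 125 125 124 125 125 125 126
  125 124 124 126 125 124]
 [125 125 124 124 124 126 125 125 125 125 124 125 124 125 125 124 125 125
  127 124 126 125 124 125]]
scene pin [573.5 142.4  17. ] 0.68
scene pin [575.9 142.3  47.8] 0.32
scene pin_head [580.4 137.9  75.2] 0.7
scene pin_collar [574.3 140.6  56.2] 0.7
scene bolt_grip [560.3  67.6  74.4] 0.84
scene shaker_hole [578.7 140.8  49.1] 0.63
side pin [576.1 144.5  12.8] 0.54
side pin [576.1 142.5  61.2] 0.45
side pin_head [573.7 141.3  75.3] 0.43
side pin_collar [578.4 143.7  62.9] 0.67
side bolt_grip [557.9  71.2  77.5] 0.9
side shaker_hole [576.6 135.5  50.8] 0.59
```

The pin is seated: tip z ≈ 14, collar ≈ 60, and the head top appears where predicted. Handing in.

```bash
python3 -c "
from h import *
print(finish_job())"
```

```text
the job is handed in; nothing more can be done
None
```

The bolt is at its end stop, the grey-headed pin is seated through the eyelet and let go, and the job is handed in; the last camera check agreed, but `finish_job()` gave back no verdict.

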